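Gauge a blind bore and fit the matching pillar

TASK

The riser block is missing its second pillar. With the depth rod from the wooden stand, feel for the bottom of the block's empty bore to find its depth, and put the rod back in its stand. Then take the one loose pillar whose top will come level with the block's fixed pillar and stand it in the bore, down on the bottom; leave the other two pillars standing where they are and do not disturb the other things on the bench.

Things in the scene. Friction and masses are not known exactly. Their poses are not given: they have to be found in the camera images.
- riser: Steel riser block fixed to the bench, 90 (x) x 180 (y) x 80 mm high, z up; origin at the centre of its underside. On its top face stands one fixed aluminium pillar, 28 mm in diameter and 46 mm high, at y = +48 mm; the empty blind bore opens at y = -48 mm (both at x = 0).
- bore_mouth (a point): Centre of the bore's mouth, level with the riser block's top face (80 mm above the bench). The upright bore is 31 mm in diameter with a 2 mm chamfer and a flat, rigid floor. Its depth differs from job to job and is not known beforehand: it is always 46 mm less than the length of one of the three loose pillars.
- fixed_top (a point): Centre of the top of the riser block's fixed pillar, 46 mm above the block's top face.
- rod: Depth rod standing upright in the wooden stand, 165 mm long in all: a steel rod 12 mm in diameter with a flat tip and a dark ring every 20 mm, and from 115 to 165 mm above the tip a black ribbed grip 24 mm in diameter. Origin at the centre of the tip, z up along the rod. About 0.2 kg. (rod_c0 is the lowest 12 mm of the rod, its tip.)
- rod_tip (a point): Centre of the flat tip (lower end) of the depth rod.
- stand: Wooden stand fixed to the bench, 70 x 70 x 50 mm, origin at the centre of its underside, with an upright blind hole 18 mm in diameter and 40 mm deep (its floor 10 mm above the bench) in the middle of its top.
- stand_mouth (a point): Centre of the mouth of the stand's hole, 50 mm above the bench; 3 mm chamfer.
- pillar_short: Loose aluminium pillar, 28 mm in diameter and 74 mm long, standing upright on the bench; origin at the centre of its underside, z up along it. About 0.12 kg. The three pillars look alike but for their length (74, 92 and 110 mm).
- pillar_short_top (a point): Centre of the top end of the 74 mm pillar.
- pillar_middle: Loose aluminium pillar, 28 mm in diameter and 92 mm long, standing upright on the bench; origin at the centre of its underside, z up along it. About 0.15 kg. The three pillars look alike but for their length (74, 92 and 110 mm).
- pillar_middle_top (a point): Centre of the top end of the 92 mm pillar.
- pillar_long: Loose aluminium pillar, 28 mm in diameter and 110 mm long, standing upright on the bench; origin at the centre of its underside, z up along it. About 0.18 kg. The three pillars look alike but for their length (74, 92 and 110 mm).
- pillar_long_top (a point): Centre of the top end of the 110 mm pillar.
- chuck_key: Bystander, not part of the job: T-shaped steel chuck key lying flat, 100 x 90 mm, 16 mm high; origin at the centre of its underside.
- spanner: Bystander, not part of the job: steel spanner lying flat; origin at the centre of its underside.
- brush: Bystander, not part of the job: bench brush lying flat; origin at the centre of its underside.
- oil_bottle: Bystander, not part of the job: white oil bottle, 60 mm across, 160 mm tall; origin at the centre of its underside.
- bin: Bystander, not part of the job: open yellow parts bin, 160 x 100 x 75 mm, empty; origin at the centre of its underside.
- tin: Bystander, not part of the job: bare steel tin, 72 mm across, 100 mm tall; origin at the centre of its underside.
- vee_block: Bystander, not part of the job: dark steel vee block, 60 x 80 x 50 mm; origin at the centre of its underside.
Mind the look-alikes: they are no part of the job. Leave any orange look-alike of the pillar_long alone.

How it is judged:
By the outcome, as a careful person would: the job done as asked, in the order asked, and still so for the second after the job is handed in, with the robot touching nothing.
It also fails if it takes over 59 s, if anything falls off the work surface, if the arm or the gripper's body presses on something with over 40 N, if the wrist force passes 120 N, or if a joint passes its speed limit or range.

ROBOT

A 7-joint arm with a two-finger parallel gripper is mounted at the origin on the work surface. World frame = base frame: x ahead of the robot, y to its left, z up, the work surface at z = 0. Lengths are in m, angles in rad, forces in N, time in s.
With the tool pointing down it reaches from about 0.35 to 0.9 m from the base axis. Payload 8.1 kg.
Tool frame: the origin (TCP) lies at the very end of the fingers, on their centre line; the grasp point (between the pads) lies arm.hold_point_z behind it (arm.hold_point_z is the distance from the TCP to the grasp point, in m); z points along the fingers, y is the line along which they close (so a half turn about z gives the same grasp; the last joint's range is limited). The gripper opens to 92 mm and grips with 3 to 60 N. Pads are 19 mm wide; open, the fingers measure 130 mm over their backs; the gripper's body (75 mm by 190 mm) begins 47 mm behind the grasp point.
Start: joints at [1.205, 0.434, 0.025, 1.573, -0.012, 1.134, -0.075], TCP at [0.162, -0.604, 0.227] pointing down, gripper open.
Joint ranges: [-2.62, 2.62], [-0.44, 2.09], [-1.27, 1.32], [0.08, 2.57], [-1.32, 4.46], [0.12, 2], [-2.74, 2.74]. Speed limits (rad/s): [2.22, 2.22, 3.01, 3.01, 3.14, 3.14, 3.14].

INTERFACE

Orientations are given as a rotation vector (axis times angle).
In Python, from cell import arm, vision, job, cut_out gives the robot as it stands. The module is installed in compiled form; this text tells all that it offers.
- The arm moves only by the tool play_rows, never from a script. Its argument "increments" is text: rows parted by semicolons, each of 5 numbers parted by spaces: the shift along the tool's x, y, z in cm, then the turn about the tool's z in degrees, then the opening, from -1 (shut) to 1 (fully open), so that 0 is half open. A call has 1 to 5 rows; each row shifts and turns the commanded pose from where the row before left it, along the tool's axes as they then stand; what a row does not reach is not made up. A row lasts 1/12 s, in which the tool goes at most 41.7 mm and 7.16 degrees, less where a joint would pass 70% of its speed; a pose out of reach is approached as far as the arm can. A call is refused whole if a number of a shift passes 4.17 or a number of a turn 7.16, either way. A call with a gripper value outside its range is refused whole. The fingers move at their own pace and stop on an object; "grip_force" is the grip in N (left out, the last holds). Time passes only in rows, so rows that do not move let the fingers close. It gives the time, the measured TCP pose, the force, the opening and the grip force at its end, in the units of the state.
- arm.observe(): the state, without advancing time (a new reading comes with each control period).
- vision.get_image(name): name is "scene" or "top"; returns a dict with "frame" (420x560x3 uint8, red, green, blue), "z_map" (420x560 float32, m along the optical axis (not along the pixel's ray), 0 where there is no reading), "mtx" (3x3 intrinsics, pixels), "cam_to_world" (4x4, takes a point from camera to world coordinates). Camera axes: x right, y up, looking along -z (the intrinsics and any distortion apply to the point x, -y, -z); pixel columns grow to the right and rows downward; lengths in m; the calibration is good to about 2 mm. A picture is of the moment at which its call begins.
- job.sign_off(): hands the job in; it is judged then, once.
Trained networks look in a picture, given as the dict that the camera call returned (one of the last four; its "shot" number tells which), for a name from the list of things; names that differ only in an ending like _2 or _b are one class to them, and where a whole thing is asked for, a point or a joint stands for the part that bears it (a point fixed in the world has none). Each returns a list of dicts, best first, with "confidence" (0 to 1); they miss things now and then, are a little off and sometimes report something else, mostly with a low value. They report only what shows in the picture. A call takes as long as a camera call. They do not tell look-alikes from the thing itself.
- cut_out(query, picture): "mask" (420x560 bool, what is visible of it) and "point" ([row, column] in pixels, amid what is visible of it).
The state is a dict: "clock": time; "joints": joint angles; "dq": joint speeds; "joint_efforts": joint torques, N m; "position": TCP position; "ee_rot": TCP orientation; "force": force on the tool from outside, world axes, zero at the start; "ft_torque": the same for the moment, N m; "width": opening from 0.0 (shut) to 1.0 (fully open); "gripper_force": force on a finger pad.
Only numpy, scipy, OpenCV 4.12 (cv2) and the standard library are available. Lean on these libraries where they do the work, as an engineer would, in place of code of your own. Each camera call takes 0.05 s, during which the arm holds its last target. There are 200 camera calls.

## Working session

There is one attempt and no reset: what is moved stays moved. The work goes in short steps, Python scripts to look and compute and a tool call to move; the robot and the scene stay as the last step left them, time stands still between calls to the robot, and variables do not carry over. Pictures are saved under pics/ and viewed, at most 10 in all, crops included, and the job is handed in when it is done.

Besides the shell and the picture viewer there is one more tool, called after "Emit:" by a JSON object that holds its "name" and its "arguments". play_rows: Moves the arm, as the interface text tells. Its arguments: {"type":"object","properties":{"increments":{"type":"string"},"grip_force":{"type":"number"}},"required":["increments"]}

```bash
mkdir -p pics
cat > h.py <<'E'
import numpy as np, cv2
from cell import arm, vision, job, cut_out
def pts(im):
    z=im["z_map"];K=im["mtx"];v,u=np.mgrid[0:z.shape[0],0:z.shape[1]]
    P=np.stack([(u-K[0,2])*z/K[0,0],-(v-K[1,2])*z/K[1,1],-z],-1)
    T=im["cam_to_world"];W=P@T[:3,:3].T+T[:3,3];W[z==0]=np.nan
    return W
def save(im,n,crop=None,s=1):
    f=im["frame"][:,:,::-1]
    if crop: f=f[crop[0]:crop[1],crop[2]:crop[3]]
    cv2.imwrite("pics/"+n,cv2.resize(f,None,fx=s,fy=s,interpolation=cv2.INTER_CUBIC))
E
python3 - <<'E'
from h import *
s=arm.observe();print({k:np.round(v,3) for k,v in s.items()},arm.hold_point_z)
out=[]
for n in("scene","top"):
    im=vision.get_image(n);out.append(im["frame"]);W=pts(im);save(im,n+".png",None,1.42)
    print(n,im["mtx"].tolist(),np.round(im["cam_to_world"],3).tolist())
    for q in "riser rod stand pillar_short pillar_middle pillar_long".split():
        for d in cut_out(q,im)[:4]:
            m=d["mask"];w=W[m];w=w[~np.isnan(w[:,0])]
            if len(w): print(q,round(d["confidence"],2),np.round(d["point"]),m.sum(),"med",np.round(np.median(w,0),3),"lo",np.round(np.percentile(w,3,0),3),"hi",np.round(np.percentile(w,97,0),3))
E
```

```text
{'clock': np.float64(0.0), 'joints': array([ 1.205,  0.435,  0.025,  1.574, -0.012,  1.134, -0.075]), 'dq': array([ 0.   ,  0.001,  0.001, -0.001, -0.001, -0.   , -0.   ]), 'joint_efforts': array([-0.0000e+00, -6.6786e+01,  9.8500e-01, -3.1447e+01, -6.0000e-02,
        4.3000e-02,  0.0000e+00]), 'position': array([ 0.162, -0.603,  0.226]), 'ee_rot': array([-3.113e+00, -4.110e-01,  1.000e-03]), 'force': array([-0.16 , -0.639,  0.628]), 'ft_torque': array([ 0.008, -0.026,  0.023]), 'gripper_force': np.float64(0.0), 'width': np.float64(1.001)} 0.0188
scene [[458.7872306624968, 0.0, 277.1896245705678], [0.0, 458.7872306624968, 216.68606465329736], [0.0, 0.0, 1.0]] [[0.469, -0.75, 0.467, 1.16], [0.883, 0.397, -0.25, -0.27], [0.002, 0.529, 0.848, 1.17], [0.0, 0.0, 0.0, 1.0]]
riser 0.6 [236. 251.] 2718 med [ 0.587 -0.037  0.078] lo [ 0.518 -0.12   0.007] hi [0.624 0.049 0.118]
stand 0.76 [261. 149.] 841 med [ 0.509 -0.315  0.047] lo [ 0.457 -0.355  0.   ] hi [ 0.537 -0.279  0.053]
stand 0.36 [246. 137.] 155 med [ 0.503 -0.317  0.153] lo [ 0.492 -0.326  0.062] hi [ 0.508 -0.308  0.177]
pilla
[... 1181 characters left out ...]
83 med [0.449 0.191 0.072] lo [0.44  0.18  0.033] hi [0.463 0.205 0.079]
pillar_short 0.19 [234. 387.] 538 med [ 0.487 -0.307  0.05 ] lo [ 0.455 -0.353  0.002] hi [ 0.53  -0.276  0.056]
pillar_middle 0.5 [195. 194.] 87 med [0.595 0.288 0.088] lo [0.586 0.28  0.026] hi [0.607 0.302 0.096]
pillar_long 0.72 [276. 159.] 145 med [0.357 0.375 0.1  ] lo [0.345 0.37  0.008] hi [0.37  0.395 0.115]
pillar_long 0.65 [248. 193.] 123 med [0.43  0.285 0.105] lo [0.419 0.279 0.006] hi [0.443 0.301 0.115]
pillar_long 0.62 [243. 153.] 134 med [0.449 0.411 0.083] lo [0.439 0.406 0.003] hi [0.461 0.428 0.114]
pillar_long 0.61 [254. 172.] 123 med [0.42  0.35  0.105] lo [0.409 0.344 0.022] hi [0.432 0.367 0.112]
```

View pics/scene.png

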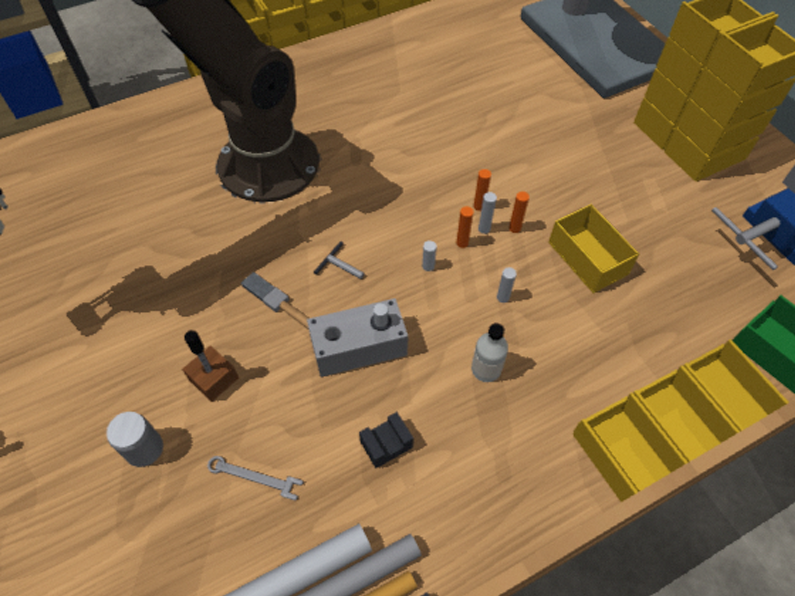

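View pics/top.png

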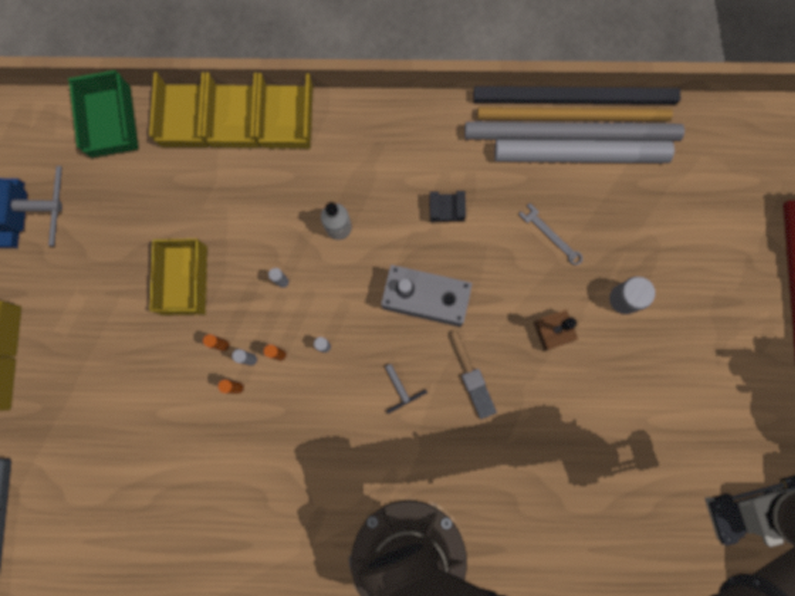

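The scene picture (795 px wide) shows the riser at (358,338) with its bore at (332,333) and fixed pillar at (380,318). The rod stands in its stand at (205,365). The grey pillars are short (429,256), middle (507,285) and long (488,213), and the long one has three orange look-alikes around it at (465,228), (483,190) and (519,212). Next I'll measure positions accurately.

```bash
cat > meas.py <<'E'
from h import *
def onplane(im,uv,h):
    K=im["mtx"];T=im["cam_to_world"];uv=np.atleast_2d(uv).astype(float)
    d=np.stack([(uv[:,0]-K[0,2])/K[0,0],-(uv[:,1]-K[1,2])/K[1,1],-np.ones(len(uv))],-1)@T[:3,:3].T
    s=(h-T[2,3])/d[:,2];return T[:3,3]+d*s[:,None]
def top(im,W,c,h,r=.025,tol=.006):
    m=(np.hypot(W[...,0]-c[0],W[...,1]-c[1])<r)&(abs(W[...,2]-h)<tol)
    v,u=np.nonzero(m);w=onplane(im,np.c_[u,v],h)
    return (*np.round(w[:,:2].mean(0),4),len(u),round(float(np.median(W[m][:,2])),4),np.round(np.ptp(w[:,:2],0),3))
if __name__=="__main__":
  for n in("scene","top"):
    im=vision.get_image(n);W=pts(im)
    print(n,"bench z",np.round([np.nanmedian(W[(np.hypot(W[...,0]-a,W[...,1]-b)<.03)][:,2]) for a,b in((.4,-.25),(.6,.15),(.5,.35))],4))
    for k,c,h in(("fixed",(.575,.014),.126),("short",(.452,.19),.074),("mid",(.596,.29),.092),("long",(.42,.353),.11),
       ("or1",(.433,.287),.11),("or2",(.36,.378),.11),("or3",(.452,.413),.11),("rod",(.494,-.315),.165+.010)):
        print(k,top(im,W,c,h))
    for k,c,h,r in(("riser",(.56,-.03),.08,.12),("stand",(.49,-.315),.05,.06)):
        m=((np.hypot(W[...,0]-c[0],W[...,1]-c[1])<r)&(abs(W[...,2]-h)<.006)).astype(np.uint8)
        v,u=np.nonzero(m);w=onplane(im,np.c_[u,v],h)[:,:2]
        (cx,cy),sz,a=cv2.minAreaRect((w*1000).astype(np.float32));print(k,cx,cy,sz,a,np.median(W[m>0][:,2]))
        # holes: dark pixels inside
    g=cv2.cvtColor(im["frame"],cv2.COLOR_RGB2GRAY)
    uu=np.stack(np.meshgrid(np.arange(560),np.arange(420)),-1).reshape(-1,2)
    w=onplane(im,uu,.08)[:,:2];b=np.array([.549,-.08]);s=np.hypot(*(w-b).T)<.03
    gs=g.reshape(-1)[s];t,_=cv2.threshold(gs,0,255,cv2.THRESH_OTSU);d=gs<t
    print("bore dark",w[s][d].mean(0),d.sum(),t, "depth",w[s][W.reshape(-1,3)[s][:,2]<.07].mean(0))
E
python3 meas.py
```

```text
scene bench z [-0.0008 -0.0008 -0.001 ]
fixed (np.float64(0.5769), np.float64(0.0141), 73, 0.1248, array([0.027, 0.027]))
short (np.float64(0.4574), np.float64(0.1924), 60, 0.0722, array([0.032, 0.028]))
mid (np.float64(0.6028), np.float64(0.2926), 69, 0.0907, array([0.029, 0.029]))
long (np.float64(0.4261), np.float64(0.3564), 58, 0.1089, array([0.028, 0.03 ]))
or1 (np.float64(0.4369), np.float64(0.2913), 59, 0.1088, array([0.028, 0.028]))
or2 (np.float64(0.3626), np.float64(0.3828), 50, 0.1088, array([0.027, 0.027]))
or3 (np.float64(0.4573), np.float64(0.4189), 56, 0.109, array([0.029, 0.028]))
rod (np.float64(0.4979), np.float64(-0.3178), 67, 0.1739, array([0.028, 0.023]))
riser 567.3035278320312 -32.659149169921875 (179.50506591796875, 93.67849731445312) 77.84307098388672 0.07920418809480179
stand 496.849365234375 -317.27099609375 (73.07530975341797, 69.72347259521484) 19.140649795532227 0.04924767815395659
bore dark [ 0.5562595  -0.08058923] 93 103.0 depth [ 0.55853675 -0.08059561]
top bench z [ 0.0007  0.0002 -0.0004]
fixed (np.float64(0.572), np.float64(0.0143), 65, 0.1258, ar
[... 198 characters left out ...]
4(0.4206), np.float64(0.3569), 67, 0.1094, array([0.027, 0.027]))
or1 (np.float64(0.4328), np.float64(0.2926), 68, 0.1095, array([0.027, 0.024]))
or2 (np.float64(0.3583), np.float64(0.3835), 63, 0.1098, array([0.023, 0.024]))
or3 (np.float64(0.452), np.float64(0.421), 70, 0.1099, array([0.024, 0.027]))
rod (np.float64(0.4925), np.float64(-0.3163), 59, 0.175, array([0.023, 0.023]))
riser 562.12060546875 -31.92754364013672 (179.8701934814453, 91.13938903808594) 77.82392883300781 0.08010225176085506
stand 492.52203369140625 -316.3130798339844 (70.09813690185547, 72.59747314453125) 20.509618759155273 0.050263385202591326
bore dark [ 0.55305419 -0.07959119] 73 82.0 depth [ 0.55123281 -0.07839879]
```

Emit:
{"name": "play_rows", "arguments": {"increments": "0 0 0 -7 1;0 0 0 -7 1;0 0 0 -7 1;0 0 0 -7 1;0 0 0 -7 1", "grip_force": 30}}

```text
clock: 1.22
position: [0.1624, -0.6036, 0.2268]
ee_rot: [2.843, 1.338, -0.0]
force: [-0.1, 0.9, 1.0]
width: 1.0
gripper_force: 0.0
```

Emit:
{"name": "play_rows", "arguments": {"increments": "0 0 0 -7 1;0 0 0 -7 1;0 0 0 -7 1;0 0 0 -7 1;0 0 0 0 1"}}

```text
clock: 1.63
position: [0.1621, -0.6036, 0.2267]
ee_rot: [-2.435, -1.985, -0.0]
force: [-0.4, 0.5, -0.1]
width: 1.0
gripper_force: 0.0
```

```bash
cat > go.py <<'E'
from h import *
from scipy.spatial.transform import Rotation as R
import sys
# go.py x y z : remaining shift in tool axes, cm
def rel(x,y,z):
    s=arm.observe();M=R.from_rotvec(s["ee_rot"]).as_matrix();p=np.array(s["position"])
    print("t",round(float(s["clock"]),2),"p",np.round(p,4),"closing deg",round(np.degrees(np.arctan2(M[1,1],M[0,1])),1),"tilt",np.round(M[:2,2],3),
      "F",np.round(s["force"],1),"w",round(float(s["width"]),3),"gf",round(float(s["gripper_force"]),1),"q",np.round(s["joints"],2))
    print("shift cm",np.round(M.T@(np.array([x,y,z])-p)*100,2))
if __name__=="__main__": rel(*map(float,sys.argv[1:4]))
E
python3 go.py .4955 -.317 .227
```

```text
t 1.63 p [ 0.1621 -0.6036  0.2267] closing deg -11.6 tilt [-0.  0.] F [-0.4  0.5 -0.1] w 1.0 gf 0.0 q [ 1.37  0.45 -0.22  1.56  0.1   1.15  0.93]
shift cm [ 3.479e+01  2.688e+01 -3.000e-02]
```

Emit:
{"name": "play_rows", "arguments": {"increments": "2.5 1.9 0 0 1;2.5 1.9 0 0 1;2.5 1.9 0 0 1;2.5 1.9 0 0 1;2.5 1.9 0 0 1"}}

```text
clock: 2.05
position: [0.2821, -0.4999, 0.2269]
ee_rot: [2.445, 1.972, 0.0]
force: [0.6, 0.1, -0.1]
width: 1.0
gripper_force: 0.0
```

Emit:
{"name": "play_rows", "arguments": {"increments": "2.5 1.9 0 0 1;2.5 1.9 0 0 1;2.5 1.9 0 0 1;2.5 1.9 0 0 1;2.5 1.9 0 0 1"}}

```text
clock: 2.47
position: [0.401, -0.3972, 0.2269]
ee_rot: [2.445, 1.972, 0.0]
force: [0.5, -0.3, 0.2]
width: 1.001
gripper_force: 0.0
```

Emit:
{"name": "play_rows", "arguments": {"increments": "2.5 1.9 0 0 1;2.5 1.9 0 0 1;2.5 1.9 0 0 1;0 0 0 0 1;0 0 0 0 1"}}

```text
clock: 2.88
position: [0.4729, -0.3347, 0.2268]
ee_rot: [-2.44, -1.979, -0.001]
force: [-1.1, -0.7, -0.6]
width: 0.998
gripper_force: 0.0
```

```bash
python3 go.py .4955 -.317 .138
```

```text
t 2.88 p [ 0.4729 -0.3347  0.2268] closing deg -11.9 tilt [0.001 0.001] F [-1.1 -0.7 -0.6] w 0.998 gf 0.0 q [ 0.78  0.39 -0.35  1.66  0.14  1.11  0.18]
shift cm [2.2  1.84 8.88]
```

Emit:
{"name": "play_rows", "arguments": {"increments": "2.2 1.84 0 0 1;0 0 2.5 0 1;0 0 2.5 0 1;0 0 2.5 0 1;0 0 1.4 0 1"}}

```text
clock: 3.3
position: [0.4916, -0.3199, 0.1351]
ee_rot: [-2.443, -1.971, 0.003]
force: [-0.7, -0.1, 0.1]
width: 1.0
gripper_force: 0.0
```

Emit:
{"name": "play_rows", "arguments": {"increments": "0 0 0 0 0;0 0 0 0 -0.2;0 0 0 0 -1;0 0 0 0 -1;0 0 0 0 -1"}}

```text
clock: 3.72
position: [0.4944, -0.3196, 0.1391]
ee_rot: [2.44, 1.976, 0.001]
force: [-0.5, 0.1, 0.6]
width: 0.684
gripper_force: 0.0
```

Emit:
{"name": "play_rows", "arguments": {"increments": "0 0 0 0 -1;0 0 0 0 -1;0 0 0 0 -1;0 0 0 0 -1;0 0 0 0 -1"}}

```text
clock: 4.13
position: [0.4938, -0.319, 0.1378]
ee_rot: [2.441, 1.978, -0.0]
force: [-0.4, -0.6, -0.3]
width: 0.322
gripper_force: 0.0
```

```bash
python3 go.py .4955 -.317 .138
```

```text
t 4.13 p [ 0.4938 -0.319   0.1378] closing deg -11.9 tilt [ 0. -0.] F [-0.4 -0.6 -0.3] w 0.322 gf 0.0 q [ 0.72  0.49 -0.34  1.75  0.2   0.94  0.1 ]
shift cm [ 0.23  0.12 -0.02]
```

Emit:
{"name": "play_rows", "arguments": {"increments": "0.2 0.1 0 0 -1;0 0 0 0 -1;0 0 0 0 -1;0 0 0 0 -1;0 0 0 0 -1"}}

```text
clock: 4.55
position: [0.4952, -0.3172, 0.1377]
ee_rot: [-2.441, -1.978, 0.0]
force: [-0.5, -0.4, -0.4]
width: 0.256
gripper_force: 30.0
```

Emit:
{"name": "play_rows", "arguments": {"increments": "0 0 -0.3 0 -1;0 0 -0.5 0 -1;0 0 -1 0 -1;0 0 -1.5 0 -1;0 0 0 0 -1"}}

```text
clock: 4.97
position: [0.4968, -0.3178, 0.174]
ee_rot: [2.437, 1.976, 0.003]
force: [0.3, -0.1, -1.1]
width: 0.256
gripper_force: 30.0
```

```bash
python3 go.py .4955 -.317 .138
```

```text
t 4.97 p [ 0.4968 -0.3178  0.174 ] closing deg -11.9 tilt [ 0.004 -0.002] F [ 0.3 -0.1 -1.1] w 0.256 gf 30.0 q [ 0.73  0.45 -0.35  1.71  0.18  1.01  0.11]
shift cm [ 0.06 -0.16  3.6 ]
```

Emit:
{"name": "play_rows", "arguments": {"increments": "0 0 -2 0 -1;0 0 -2 0 -1;0 0 -1.5 0 -1;0 0 0 0 -1;0 0 0 0 -1"}}

```text
clock: 5.38
position: [0.4956, -0.3174, 0.2261]
ee_rot: [2.439, 1.977, 0.001]
force: [0.7, -0.3, -2.3]
width: 0.254
gripper_force: 30.0
```

```bash
python3 go.py .5545 -.0795 .228
```

```text
t 5.38 p [ 0.4956 -0.3174  0.2261] closing deg -12.0 tilt [ 0.001 -0.001] F [ 0.7 -0.3 -2.3] w 0.254 gf 30.0 q [ 0.73  0.4  -0.36  1.64  0.15  1.12  0.13]
shift cm [24.5   0.84 -0.21]
```

Emit:
{"name": "play_rows", "arguments": {"increments": "2.5 0.1 0 0 -1;2.5 0.1 0 0 -1;2.5 0.1 0 0 -1;2.5 0.1 0 0 -1;2.5 0.1 0 0 -1"}}

```text
clock: 5.8
position: [0.5253, -0.1948, 0.2241]
ee_rot: [-2.439, -1.977, 0.002]
force: [-0.3, 0.8, -2.1]
width: 0.257
gripper_force: 30.0
```

Emit:
{"name": "play_rows", "arguments": {"increments": "2.5 0.1 0 0 -1;2.5 0.1 0 0 -1;2.5 0.1 0 0 -1;2.5 0 0 0 -1;2 0 0 0 -1"}}

```text
clock: 6.22
position: [0.5533, -0.077, 0.2241]
ee_rot: [-2.438, -1.979, 0.002]
force: [-0.0, 0.5, -1.6]
width: 0.255
gripper_force: 30.0
```

Emit:
{"name": "play_rows", "arguments": {"increments": "0 0 0 0 -1;0 0 0 0 -1;0 0 0 0 -1"}}

```text
clock: 6.47
position: [0.5531, -0.08, 0.2246]
ee_rot: [-2.44, -1.977, 0.003]
force: [0.6, -0.5, -1.6]
width: 0.25
gripper_force: 30.0
```

```bash
python3 go.py .5545 -.0795 .200
python3 - <<'E'
from h import *
im=vision.get_image("scene");save(im,"bore1.png",(130,290,180,340),4)
E
```

```text
t 6.47 p [ 0.5531 -0.08    0.2246] closing deg -12.0 tilt [-0.002 -0.   ] F [ 0.6 -0.5 -1.6] w 0.25 gf 30.0 q [ 0.37  0.37 -0.44  1.71  0.17  1.1  -0.33]
shift cm [0.08 0.13 2.46]
```

View pics/bore1.png

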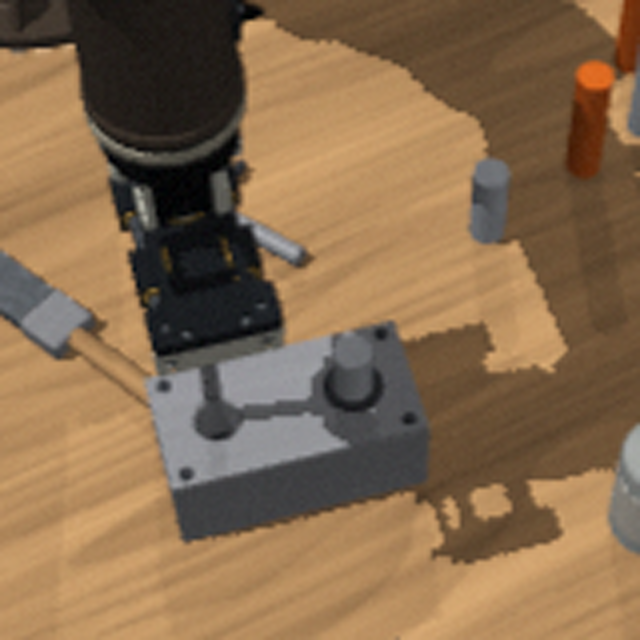

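The crop shows the rod tip, at about (212,400), directly over the bore at (218,420). I'll lower it.

Emit:
{"name": "play_rows", "arguments": {"increments": "0.1 0.1 1.2 0 -1;0 0 1.2 0 -1;0 0 1.2 0 -1;0 0 0 0 -1;0 0 0 0 -1"}}

```text
clock: 6.93
position: [0.5542, -0.0792, 0.1886]
ee_rot: [-2.441, -1.976, 0.003]
force: [0.8, -0.6, -0.7]
width: 0.255
gripper_force: 30.0
```

Emit:
{"name": "play_rows", "arguments": {"increments": "0 0 0.3 0 -1;0 0 0.3 0 -1;0 0 0.3 0 -1;0 0 0 0 -1;0 0 0 0 -1"}}

```text
clock: 7.35
position: [0.5549, -0.0785, 0.1807]
ee_rot: [2.441, 1.978, -0.0]
force: [0.4, -0.5, -1.9]
width: 0.253
gripper_force: 30.0
```

Emit:
{"name": "play_rows", "arguments": {"increments": "0 0 0.3 0 -1;0 0 0.3 0 -1;0 0 0.3 0 -1;0 0 0 0 -1;0 0 0 0 -1"}}

```text
clock: 7.77
position: [0.5548, -0.0784, 0.1715]
ee_rot: [-2.44, -1.978, 0.001]
force: [-0.7, 0.0, -2.3]
width: 0.254
gripper_force: 30.0
```

Emit:
{"name": "play_rows", "arguments": {"increments": "0 0 0.3 0 -1;0 0 0.3 0 -1;0 0 0.2 0 -1;0 0 0 0 -1;0 0 0 0 -1"}}

```text
clock: 8.18
position: [0.5548, -0.0785, 0.1635]
ee_rot: [-2.44, -1.978, 0.0]
force: [-0.1, -0.2, -1.9]
width: 0.255
gripper_force: 30.0
```

Emit:
{"name": "play_rows", "arguments": {"increments": "0 0 0.2 0 -1;0 0 0.2 0 -1;0 0 0 0 -1;0 0 0 0 -1"}}

```text
clock: 8.52
position: [0.5559, -0.0783, 0.1615]
ee_rot: [2.439, 1.977, 0.003]
force: [-3.7, 0.3, 13.8]
width: 0.259
gripper_force: 30.0
```

Contact at TCP z 0.162 puts the tip at 0.034, so the bore is 46 mm deep and needs the 92 mm middle pillar. Next the rod goes back in its stand.

Emit:
{"name": "play_rows", "arguments": {"increments": "0 0 -1 0 -1;0 0 -2 0 -1;0 0 -2 0 -1;0 0 -1.5 0 -1;0 0 0 0 -1"}}

```text
clock: 8.93
position: [0.5568, -0.0783, 0.2282]
ee_rot: [2.438, 1.976, 0.006]
force: [0.3, 1.0, -1.0]
width: 0.256
gripper_force: 30.0
```

Emit:
{"name": "play_rows", "arguments": {"increments": "-2.5 -0.1 0 0 -1;-2.5 -0.1 0 0 -1;-2.5 -0.1 0 0 -1;-2.5 -0.1 0 0 -1;-2.5 -0.1 0 0 -1"}}

```text
clock: 9.35
position: [0.5234, -0.2008, 0.224]
ee_rot: [-2.44, -1.978, 0.001]
force: [1.1, -0.2, -1.9]
width: 0.256
gripper_force: 30.0
```

Emit:
{"name": "play_rows", "arguments": {"increments": "-2.5 -0.1 0 0 -1;-2.5 -0.1 0 0 -1;-2.5 -0.1 0 0 -1;-2.5 0 0 0 -1;-1.5 0 0 0 -1"}}

```text
clock: 9.77
position: [0.4958, -0.3148, 0.2237]
ee_rot: [-2.443, -1.974, 0.003]
force: [-0.3, 0.2, -2.3]
width: 0.254
gripper_force: 30.0
```

Emit:
{"name": "play_rows", "arguments": {"increments": "0 0 0 0 -1;0 0 0 0 -1;0 0 0 0 -1"}}

```text
clock: 10.02
position: [0.4975, -0.3105, 0.2242]
ee_rot: [-2.439, -1.978, -0.001]
force: [0.7, -0.6, -2.0]
width: 0.258
gripper_force: 30.0
```

```bash
python3 go.py .4953 -.3173 .1375
```

```text
t 10.02 p [ 0.4975 -0.3105  0.2242] closing deg -11.9 tilt [-0.     0.001] F [ 0.7 -0.6 -2. ] w 0.258 gf 30.0 q [ 0.73  0.4  -0.36  1.65  0.15  1.12  0.12]
shift cm [-0.72 -0.07  8.67]
```

Correct the lateral offset, lower to just above the mouth (tip at about 0.056) and check.

Emit:
{"name": "play_rows", "arguments": {"increments": "-0.7 -0.1 0 0 -1;0 0 1.5 0 -1;0 0 1.5 0 -1;0 0 0.9 0 -1;0 0 0 0 -1"}}

```text
clock: 10.43
position: [0.494, -0.3173, 0.1837]
ee_rot: [-2.437, -1.977, 0.002]
force: [0.1, 1.0, -1.2]
width: 0.257
gripper_force: 30.0
```

Emit:
{"name": "play_rows", "arguments": {"increments": "0 0 0 0 -1;0 0 0 0 -1"}}

```text
clock: 10.6
position: [0.4956, -0.3182, 0.1865]
ee_rot: [2.439, 1.978, 0.001]
force: [0.2, 1.4, -1.2]
width: 0.255
gripper_force: 30.0
```

```bash
python3 go.py .4953 -.3173 .1375
```

```text
t 10.6 p [ 0.4956 -0.3182  0.1865] closing deg -11.9 tilt [ 0.001 -0.   ] F [ 0.2  1.4 -1.2] w 0.255 gf 30.0 q [ 0.73  0.44 -0.35  1.69  0.17  1.04  0.12]
shift cm [ 0.08 -0.05  4.9 ]
```

Emit:
{"name": "play_rows", "arguments": {"increments": "0.1 0 0.7 0 -1;0 0 0.7 0 -1;0 0 0.6 0 -1;0 0 0 0 -1;0 0 0 0 -1"}}

```text
clock: 11.02
position: [0.4949, -0.3171, 0.1651]
ee_rot: [-2.44, -1.977, 0.001]
force: [-0.2, 0.8, -1.8]
width: 0.256
gripper_force: 30.0
```

Emit:
{"name": "play_rows", "arguments": {"increments": "0 0 0.8 0 -1;0 0 0.8 0 -1;0 0 0.6 0 -1;0 0 0.4 0 -1;0 0 0 0 -1"}}

```text
clock: 11.43
position: [0.4945, -0.317, 0.1384]
ee_rot: [-2.439, -1.977, 0.001]
force: [-0.4, -0.1, -1.8]
width: 0.253
gripper_force: 30.0
```

Emit:
{"name": "play_rows", "arguments": {"increments": "0 0 0.3 0 -1;0 0 0 0 -1;0 0 0 0 -1"}}

```text
clock: 11.68
position: [0.4955, -0.3174, 0.1376]
ee_rot: [2.44, 1.977, 0.0]
force: [-2.0, 1.8, 4.2]
width: 0.255
gripper_force: 30.0
```

Emit:
{"name": "play_rows", "arguments": {"increments": "0 0 0 0 0.5;0 0 0 0 0.5;0 0 0 0 0.5;0 0 0 0 0.5;0 0 0 0 0.5"}}

```text
clock: 12.1
position: [0.4953, -0.3173, 0.1367]
ee_rot: [2.441, 1.978, 0.0]
force: [-0.8, -0.8, 0.6]
width: 0.566
gripper_force: 0.0
```

Emit:
{"name": "play_rows", "arguments": {"increments": "0 0 -1 0 0.5;0 0 -2 0 0.5;0 0 -3 0 0.5;0 0 -3 0 0.5;0 0 0 0 0.5"}}

```text
clock: 12.52
position: [0.4981, -0.3183, 0.2335]
ee_rot: [2.434, 1.973, 0.006]
force: [1.7, 0.3, 0.7]
width: 0.748
gripper_force: 0.0
```

```bash
python3 go.py .6005 .2935 .23
python3 - <<'E'
from meas import *
im=vision.get_image("scene");W=pts(im);save(im,"rel.png",(140,320,80,320),3)
print(top(im,W,(.4979,-.3178),.175))
im=vision.get_image("top");W=pts(im)
print(top(im,W,(.598,.294),.092))
E
```

```text
t 12.52 p [ 0.4981 -0.3183  0.2335] closing deg -11.9 tilt [ 0.008 -0.004] F [1.7 0.3 0.7] w 0.748 gf 0.0 q [ 0.74  0.4  -0.36  1.63  0.15  1.13  0.13]
shift cm [61.97 -2.64  0.16]
(np.float64(0.5096), np.float64(-0.3178), 8, 0.1732, array([0.003, 0.015]))
(np.float64(0.5978), np.float64(0.2934), 65, 0.0915, array([0.028, 0.028]))
```

View pics/rel.png

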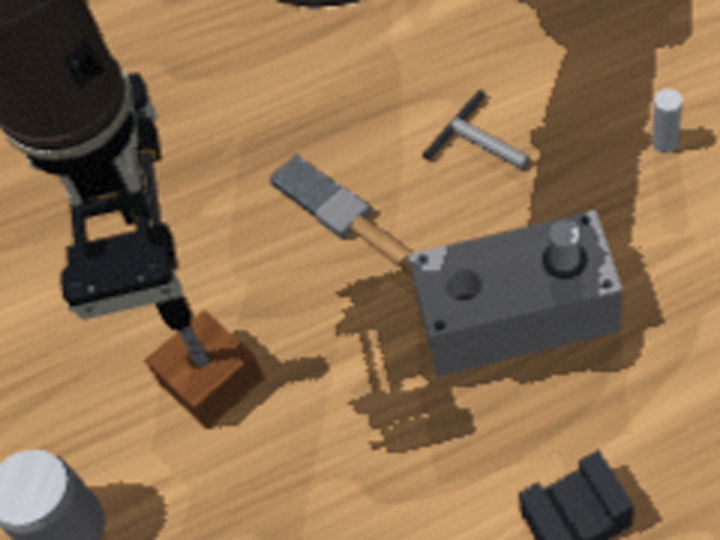

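The rod is back upright in its stand at crop (185,340), clear of the fingers. Next is the 92 mm pillar. The grey candidates in the first scene picture are short (429,256), middle (507,285) and long (488,213). The middle one measured z = 0.092, so it is the right one. I'll go above it and confirm with a crop.

Emit:
{"name": "play_rows", "arguments": {"increments": "3.5 -0.15 0 0 0.5;3.5 -0.15 0 0 0.5;3.5 -0.15 0 0 0.5;3.5 -0.15 0 0 0.5;3.5 -0.15 0 0 0.5"}}

```text
clock: 13.03
position: [0.5234, -0.1429, 0.2258]
ee_rot: [-2.44, -1.977, 0.002]
force: [0.6, 0.2, 0.6]
width: 0.75
gripper_force: 0.0
```

Emit:
{"name": "play_rows", "arguments": {"increments": "3.5 -0.15 0 0 0.5;3.5 -0.15 0 0 0.5;3.5 -0.15 0 0 0.5;3.5 -0.15 0 0 0.5;3.5 -0.15 0 0 0.5"}}

```text
clock: 13.45
position: [0.5523, 0.0297, 0.2258]
ee_rot: [-2.44, -1.977, 0.002]
force: [0.6, -0.2, -0.8]
width: 0.748
gripper_force: 0.0
```

Emit:
{"name": "play_rows", "arguments": {"increments": "3.5 -0.15 0 0 0.5;3.5 -0.15 0 0 0.5;3.5 -0.15 0 0 0.5;3.5 -0.15 0 0 0.5;3.5 -0.15 0 0 0.5"}}

```text
clock: 13.87
position: [0.5813, 0.2023, 0.2256]
ee_rot: [-2.44, -1.978, 0.003]
force: [0.3, -0.2, 0.5]
width: 0.75
gripper_force: 0.0
```

Emit:
{"name": "play_rows", "arguments": {"increments": "3.5 -0.15 0 0 0.5;3 -0.15 0 0 0.5;0 0 0 0 0.5;0 0 0 0 0.5;0 0 0 0 0.5"}}

```text
clock: 14.28
position: [0.5921, 0.2643, 0.2256]
ee_rot: [2.44, 1.978, -0.003]
force: [0.5, -0.1, 0.1]
width: 0.748
gripper_force: 0.0
```

```bash
python3 go.py .6005 .2935 .12
python3 - <<'E'
from h import *
im=vision.get_image("scene");save(im,"mid.png",(90,260,270,430),4)
E
```

```text
t 14.28 p [0.5921 0.2643 0.2256] closing deg -11.9 tilt [-0.002 -0.002] F [ 0.5 -0.1  0.1] w 0.748 gf 0.0 q [-0.19  0.53 -0.49  1.48  0.26  1.2  -0.92]
shift cm [ 3.05  0.23 10.55]
```

View pics/mid.png

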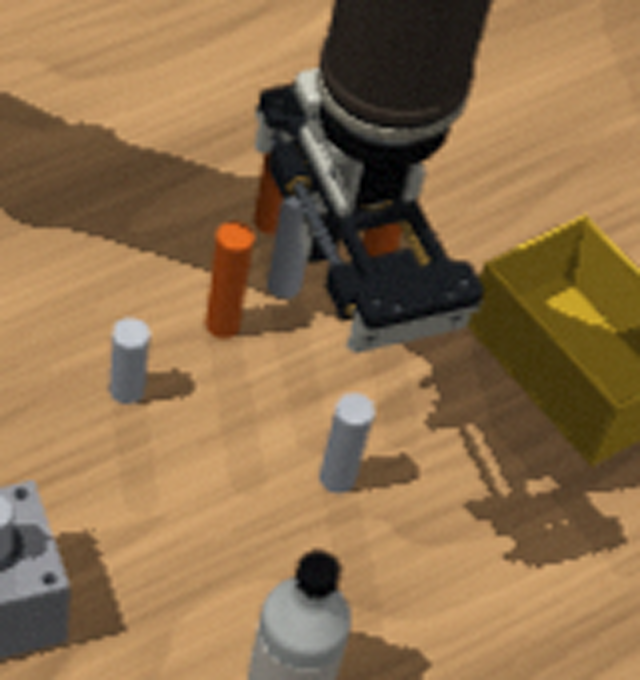

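Emit:
{"name": "play_rows", "arguments": {"increments": "3 0.2 0 0 0.5;0 0 3 0 0.5;0 0 3 0 0.5;0 0 3 0 0.5;0 0 1.5 0 0.5"}}

```text
clock: 14.75
position: [0.5995, 0.2907, 0.1179]
ee_rot: [2.442, 1.975, -0.008]
force: [0.8, -0.3, -0.6]
width: 0.75
gripper_force: 0.0
```

Emit:
{"name": "play_rows", "arguments": {"increments": "0 0 0 0 0.5;0 0 0 0 0.5"}}

```text
clock: 14.92
position: [0.6007, 0.2923, 0.1213]
ee_rot: [2.442, 1.976, -0.003]
force: [0.2, 0.6, 0.2]
width: 0.75
gripper_force: 0.0
```

```bash
python3 go.py .6005 .2935 .0575
```

```text
t 14.92 p [0.6007 0.2923 0.1213] closing deg -12.1 tilt [-0.001 -0.001] F [0.2 0.6 0.2] w 0.75 gf 0.0 q [-0.24  0.65 -0.46  1.54  0.32  1.03 -1.  ]
shift cm [ 0.12 -0.03  6.38]
```

Emit:
{"name": "play_rows", "arguments": {"increments": "0.1 0 2 0 0.5;0 0 2 0 0.5;0 0 1.6 0 0.5;0 0 0.7 0 0.5;0 0 0 0 0.5"}}

```text
clock: 15.33
position: [0.6009, 0.2944, 0.0587]
ee_rot: [2.441, 1.977, -0.001]
force: [0.2, -0.5, 0.3]
width: 0.751
gripper_force: 0.0
```

Emit:
{"name": "play_rows", "arguments": {"increments": "0 0 0 0 0.2;0 0 0 0 0;0 0 0 0 -0.1;0 0 0 0 -0.15;0 0 0 0 -0.2"}}

```text
clock: 15.75
position: [0.6011, 0.2953, 0.0595]
ee_rot: [2.44, 1.978, 0.002]
force: [-0.8, -0.4, -0.4]
width: 0.438
gripper_force: 0.0
```

```bash
python3 go.py .6005 .2935 .0575
```

```text
t 15.75 p [0.6011 0.2953 0.0595] closing deg -11.9 tilt [0.001 0.   ] F [-0.8 -0.4 -0.4] w 0.438 gf 0.0 q [-0.26  0.71 -0.44  1.59  0.36  0.92 -1.04]
shift cm [-0.19 -0.02  0.2 ]
```

Emit:
{"name": "play_rows", "arguments": {"increments": "-0.2 0 0.15 0 -0.25;0 0 0 0 -0.3;0 0 0 0 -0.33;0 0 0 0 -0.36;0 0 0 0 -0.38"}}

```text
clock: 16.17
position: [0.6003, 0.2932, 0.0572]
ee_rot: [-2.44, -1.978, 0.0]
force: [0.0, 0.3, 0.8]
width: 0.309
gripper_force: 0.2
```

Emit:
{"name": "play_rows", "arguments": {"increments": "0 0 0 0 -0.4;0 0 0 0 -0.45;0 0 0 0 -0.6;0 0 0 0 -1;0 0 0 0 -1"}}

```text
clock: 16.58
position: [0.6002, 0.2932, 0.0572]
ee_rot: [-2.44, -1.978, 0.0]
force: [-1.4, 0.4, -0.5]
width: 0.299
gripper_force: 30.0
```

```bash
python3 go.py .6005 .2935 .22
```

```text
t 16.58 p [0.6002 0.2932 0.0572] closing deg -11.9 tilt [-0. -0.] F [-1.4  0.4 -0.5] w 0.299 gf 30.0 q [-0.26  0.71 -0.44  1.6   0.36  0.91 -1.04]
shift cm [  0.03   0.02 -16.28]
```

Emit:
{"name": "play_rows", "arguments": {"increments": "0 0 -0.5 0 -1;0 0 -2 0 -1;0 0 -4 0 -1;0 0 -4 0 -1;0 0 -3 0 -1"}}

```text
clock: 17.0
position: [0.6008, 0.2936, 0.1956]
ee_rot: [2.44, 1.978, 0.004]
force: [1.7, 0.6, -1.9]
width: 0.301
gripper_force: 30.0
```

Emit:
{"name": "play_rows", "arguments": {"increments": "0 0 -2 0 -1;0 0 0 0 -1;0 0 0 0 -1"}}

```text
clock: 17.25
position: [0.601, 0.2934, 0.2137]
ee_rot: [2.44, 1.977, 0.004]
force: [-0.8, 0.4, -1.1]
width: 0.3
gripper_force: 30.0
```

```bash
python3 go.py .5545 -.0795 .21
```

```text
t 17.25 p [0.601  0.2934 0.2137] closing deg -12.0 tilt [0.003 0.001] F [-0.8  0.4 -1.1] w 0.3 gf 30.0 q [-0.23  0.57 -0.49  1.44  0.27  1.2  -0.96]
shift cm [-37.45   3.18   0.32]
```

Emit:
{"name": "play_rows", "arguments": {"increments": "-2.5 0.2 0 0 -1;-3 0.25 0 0 -1;-3 0.25 0 0 -1;-3 0.25 0 0 -1;-3 0.25 0 0 -1"}}

```text
clock: 17.67
position: [0.5808, 0.1469, 0.2103]
ee_rot: [-2.44, -1.978, 0.005]
force: [0.7, -0.6, -1.9]
width: 0.296
gripper_force: 30.0
```

Emit:
{"name": "play_rows", "arguments": {"increments": "-3 0.25 0 0 -1;-3 0.25 0 0 -1;-3 0.25 0 0 -1;-3 0.25 0 0 -1;-3 0.25 0 0 -1"}}

```text
clock: 18.08
position: [0.5618, -0.0023, 0.2106]
ee_rot: [-2.439, -1.977, 0.004]
force: [0.5, -0.6, -1.3]
width: 0.296
gripper_force: 30.0
```

Emit:
{"name": "play_rows", "arguments": {"increments": "-3 0.3 0 0 -1;-3 0.3 0 0 -1;-1.5 0.1 0 0 -1;0 0 0 0 -1;0 0 0 0 -1"}}

```text
clock: 18.5
position: [0.5535, -0.0765, 0.2108]
ee_rot: [-2.442, -1.974, 0.003]
force: [0.5, 1.4, -1.8]
width: 0.3
gripper_force: 30.0
```

Emit:
{"name": "play_rows", "arguments": {"increments": "0 0 1.5 0 -1;0 0 1.5 0 -1;0 0 1.5 0 -1;0 0 0 0 -1;0 0 0 0 -1"}}

```text
clock: 18.92
position: [0.5538, -0.0738, 0.1663]
ee_rot: [-2.437, -1.979, 0.002]
force: [-0.1, -0.2, -1.5]
width: 0.3
gripper_force: 30.0
```

```bash
python3 go.py .5545 -.0795 .15
python3 - <<'E'
from h import *
im=vision.get_image("scene");save(im,"ins.png",(180,280,200,320),6)
E
```

```text
t 18.92 p [ 0.5538 -0.0738  0.1663] closing deg -11.8 tilt [-0.003  0.001] F [-0.1 -0.2 -1.5] w 0.3 gf 30.0 q [ 0.37  0.43 -0.45  1.78  0.22  0.98 -0.38]
shift cm [-0.54  0.19  1.63]
```

View pics/ins.png

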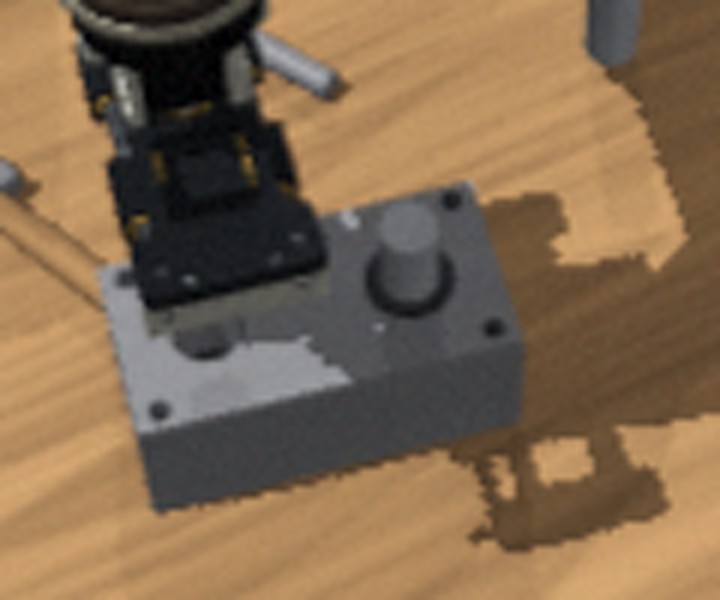

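Emit:
{"name": "play_rows", "arguments": {"increments": "-0.5 0.2 0 0 -1;0 0 0 0 -1;0 0 0 0 -1"}}

```text
clock: 19.22
position: [0.556, -0.0811, 0.1679]
ee_rot: [2.441, 1.977, 0.001]
force: [-0.5, 0.0, -1.0]
width: 0.298
gripper_force: 30.0
```

```bash
python3 go.py .5545 -.0795 .15
python3 - <<'E'
from meas import *
from scipy.optimize import least_squares
im=vision.get_image("scene");W=pts(im)
m=(np.hypot(W[...,0]-.557,W[...,1]+.08)<.022)&(W[...,2]>.112)&(W[...,2]<.145)
w=W[m];v,u=np.nonzero(m);print(len(w),u.min(),u.max(),v.min(),v.max(),np.round(np.percentile(w,[5,50,95],axis=0),3).tolist())
print(np.unique(np.round(w[:,2],2),return_counts=True))
f=lambda c:np.hypot(w[:,0]-c[0],w[:,1]-c[1])-.014
r=least_squares(f,[.557,-.08],loss="soft_l1",f_scale=.001);print(r.x,np.std(f(r.x)))
# same fit on the fixed pillar's side for reference
n=(np.hypot(W[...,0]-.577,W[...,1]-.014)<.022)&(W[...,2]>.085)&(W[...,2]<.118);w=W[n]
r=least_squares(f,[.577,.014],loss="soft_l1",f_scale=.001);print("fixed",r.x,len(w),np.std(f(r.x)))
E
```

```text
t 19.22 p [ 0.556  -0.0811  0.1679] closing deg -12.0 tilt [ 0.001 -0.   ] F [-0.5  0.  -1. ] w 0.298 gf 30.0 q [ 0.38  0.43 -0.45  1.78  0.22  0.98 -0.37]
shift cm [ 0.13 -0.18  1.79]Traceback (most recent call last):
  File "<stdin>", line 5, in <module>
    return umr_minimum(a, axis, None, out, keepdims, initial, where)
ValueError: zero-size array to reduction operation minimum which has no identity
```

Emit:
{"name": "play_rows", "arguments": {"increments": "0.1 -0.1 1 0 -1;0 0 1 0 -1;0 0 0.7 0 -1;0 0 0 0 -1;0 0 0 0 -1"}}

```text
clock: 19.68
position: [0.5541, -0.0794, 0.1393]
ee_rot: [-2.439, -1.978, 0.002]
force: [0.9, 0.5, -1.2]
width: 0.299
gripper_force: 30.0
```

Emit:
{"name": "play_rows", "arguments": {"increments": "0 0 0 0 -1;0 0 0 0 -1"}}

```text
clock: 19.85
position: [0.5551, -0.0794, 0.1405]
ee_rot: [2.44, 1.978, 0.001]
force: [-0.3, -0.4, -1.6]
width: 0.304
gripper_force: 30.0
```

```bash
python3 go.py .5545 -.0795 .137
```

```text
t 19.85 p [ 0.5551 -0.0794  0.1405] closing deg -11.9 tilt [ 0.001 -0.   ] F [-0.3 -0.4 -1.6] w 0.304 gf 30.0 q [ 0.37  0.46 -0.44  1.81  0.24  0.92 -0.39]
shift cm [-0.02 -0.05  0.35]
```

Emit:
{"name": "play_rows", "arguments": {"increments": "0 0 0.2 0 -1;0 0 0.2 0 -1;0 0 0.2 0 -1;0 0 0 0 -1;0 0 0 0 -1"}}

```text
clock: 20.27
position: [0.5546, -0.0795, 0.1341]
ee_rot: [-2.441, -1.978, 0.0]
force: [0.5, 1.0, -1.7]
width: 0.301
gripper_force: 30.0
```

Emit:
{"name": "play_rows", "arguments": {"increments": "0 0 0.2 0 -1;0 0 0.2 0 -1;0 0 0.2 0 -1;0 0 0 0 -1;0 0 0 0 -1"}}

```text
clock: 20.68
position: [0.5546, -0.0794, 0.128]
ee_rot: [-2.44, -1.978, 0.0]
force: [-0.4, 0.4, -1.7]
width: 0.3
gripper_force: 30.0
```

Emit:
{"name": "play_rows", "arguments": {"increments": "0 0 0.3 0 -1;0 0 0.3 0 -1;0 0 0 0 -1"}}

```text
clock: 20.93
position: [0.5544, -0.0795, 0.1215]
ee_rot: [-2.44, -1.978, 0.001]
force: [0.2, -0.1, -1.0]
width: 0.297
gripper_force: 30.0
```

Free descent. Final TCP should be 0.091.

Emit:
{"name": "play_rows", "arguments": {"increments": "0 0 0.4 0 -1;0 0 0.4 0 -1;0 0 0.4 0 -1;0 0 0.3 0 -1;0 0 0 0 -1"}}

```text
clock: 21.35
position: [0.5543, -0.0794, 0.1063]
ee_rot: [-2.44, -1.978, 0.001]
force: [-0.9, -0.2, -1.3]
width: 0.303
gripper_force: 30.0
```

Emit:
{"name": "play_rows", "arguments": {"increments": "0 0 0.3 0 -1;0 0 0.3 0 -1;0 0 0.3 0 -1;0 0 0 0 -1;0 0 0 0 -1"}}

```text
clock: 21.77
position: [0.5547, -0.0794, 0.098]
ee_rot: [-2.44, -1.978, 0.0]
force: [-0.0, 0.8, -1.4]
width: 0.298
gripper_force: 30.0
```

Emit:
{"name": "play_rows", "arguments": {"increments": "0 0 0.3 0 -1;0 0 0.2 0 -1;0 0 0 0 -1;0 0 0 0 -1"}}

```text
clock: 22.1
position: [0.5548, -0.0794, 0.0931]
ee_rot: [-2.44, -1.978, -0.0]
force: [0.2, -0.2, -0.8]
width: 0.299
gripper_force: 30.0
```

Emit:
{"name": "play_rows", "arguments": {"increments": "0 0 0.1 0 -1;0 0 0.1 0 -1;0 0 0.1 0 -1;0 0 0 0 -1;0 0 0 0 -1"}}

```text
clock: 22.52
position: [0.5549, -0.0794, 0.091]
ee_rot: [2.44, 1.978, 0.0]
force: [-2.5, -0.1, 8.1]
width: 0.299
gripper_force: 30.0
```

Contact with the floor at the expected height. Release and rise.

Emit:
{"name": "play_rows", "arguments": {"increments": "0 0 0 0 -0.3;0 0 0 0 0;0 0 0 0 0.3;0 0 0 0 0.3;0 0 0 0 0.3"}}

```text
clock: 22.93
position: [0.5548, -0.0794, 0.0902]
ee_rot: [2.441, 1.978, 0.0]
force: [0.5, 0.5, 0.6]
width: 0.594
gripper_force: 0.0
```

Emit:
{"name": "play_rows", "arguments": {"increments": "0 0 0 0 0.4;0 0 -0.5 0 0.4;0 0 -1 0 0.4;0 0 -2 0 0.4;0 0 -3 0 0.4"}}

```text
clock: 23.35
position: [0.5533, -0.0794, 0.1548]
ee_rot: [-2.438, -1.977, 0.004]
force: [-0.0, 0.5, 0.1]
width: 0.699
gripper_force: 0.0
```

Emit:
{"name": "play_rows", "arguments": {"increments": "0 0 -3 0 0.4;0 0 -3 0 0.4;-3 0 0 0 0.4;-3 0 0 0 0.4;-3 0 0 0 0.4"}}

```text
clock: 23.77
position: [0.5364, -0.1681, 0.2172]
ee_rot: [2.437, 1.979, 0.002]
force: [0.1, -0.5, -0.4]
width: 0.698
gripper_force: 0.0
```

Emit:
{"name": "play_rows", "arguments": {"increments": "-3 0 0 0 0.4;-3 0 0 0 0.4;0 0 0 0 0.4;0 0 0 0 0.4;0 0 0 0 0.4"}}

```text
clock: 24.18
position: [0.5239, -0.2257, 0.216]
ee_rot: [2.44, 1.978, 0.001]
force: [-0.1, 0.8, -0.1]
width: 0.702
gripper_force: 0.0
```

```bash
python3 go.py .5 -.2 .2
python3 - <<'E'
from meas import *
im=vision.get_image("scene");W=pts(im);save(im,"end.png",None,1.42)
for k,c,h in(("fixed",(.575,.014),.126),("new",(.556,-.08),.126),("short",(.455,.19),.074),("long",(.424,.355),.11),("rod",(.496,-.317),.175)):
    try: print(k,top(im,W,c,h))
    except Exception as e: print(k,e)
E
```

```text
t 24.18 p [ 0.5239 -0.2257  0.216 ] closing deg -11.9 tilt [0.001 0.   ] F [-0.1  0.8 -0.1] w 0.702 gf 0.0 q [ 0.62  0.39 -0.42  1.7   0.18  1.09 -0.06]
shift cm [ 2.02 -2.87  1.59]
fixed (np.float64(0.5773), np.float64(0.0138), 78, 0.1247, array([0.03 , 0.028]))
new (np.float64(0.5581), np.float64(-0.0793), 84, 0.125, array([0.03 , 0.027]))
short (np.float64(0.4578), np.float64(0.1921), 64, 0.0733, array([0.03 , 0.028]))
long (np.float64(0.4261), np.float64(0.3565), 56, 0.1089, array([0.03 , 0.028]))
rod (np.float64(0.4998), np.float64(-0.3164), 71, 0.1735, array([0.027, 0.023]))
```

View pics/end.png

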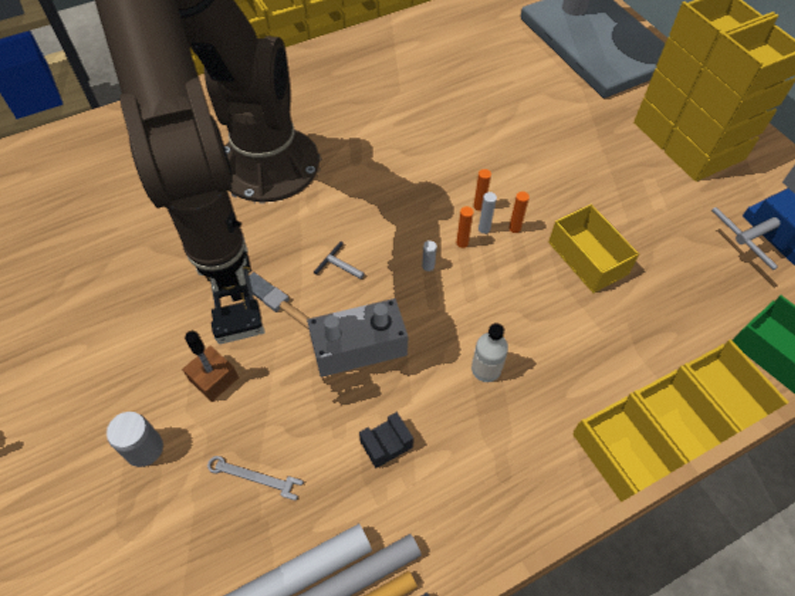

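The final picture shows the pillar in the bore at (332,328), level with the fixed pillar (0.125 vs 0.125 m). The rod is in its stand at (205,365) and everything else is where it was.

```bash
python3 -c "
from cell import job
print(job.sign_off())"
```

```text
the job is handed in; nothing more can be done
None
```

The bore measured 46 mm deep, so I stood the 92 mm pillar in it, down on the bottom and level with the fixed pillar; the rod is back in its stand, nothing else looks moved in the final picture, and the job was handed in at about 24 s.

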